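# Lock the stock case with its bent pin

### The arm

A 7-joint arm with a two-finger parallel gripper is mounted at the origin on the work surface. World frame = base frame: x ahead of the robot, y to its left, z up, the work surface at z = 0. Lengths are in m, angles in degrees, forces in N, time in s.
With the tool pointing down it reaches from about 0.4 to 0.85 m from the base axis. Payload 4.4 kg.
Tool frame: the origin (TCP) lies at the very end of the fingers, on their centre line; the grasp point (between the pads) lies grip_depth behind it (grip_depth is the distance from the TCP to the grasp point, in m); z points along the fingers, y is the direction in which the jaws open and shut (so a half turn about z gives the same grasp; the last joint's range is limited). The gripper opens to 94 mm and grips with 3 to 60 N. Pads are 16 mm wide; open, the fingers measure 119 mm over their backs; the gripper's body (75 mm by 177 mm) begins 78 mm behind the grasp point.
Start: joints at [-74.702, 36.005, 2.206, 86.941, -1.547, 57.084, -1.146], TCP at [0.212, 0.614, 0.205] pointing down, gripper open.
Joint ranges: [-175.42, 175.42], [-21.48, 121.26], [-71.46, 75.88], [10.55, 141.38], [-63.04, 243.04], [13.31, 113.54], [-168.57, 168.57]. Speed limits (degrees/s): [147.25, 147.25, 180, 180, 180, 180, 180].

### API

Orientations are given as [roll, pitch, yaw] about the fixed x, y, z axes, in that order (R = Rz(yaw) Ry(pitch) Rx(roll)).
In Python, from station import read_state, capture, hand_in, boxes_of, mark_of, grip_depth gives the robot as it stands.
- The arm moves only by the tool step_arm, never from a script. Its arguments are lists of equal length, an entry for each row: "hand": the opening in per cent of the stroke, from 0 (shut) to 100 (fully open); "linear": the shift along the tool's x, y, z in mm, a list of three; "spin": the turn about the tool's z in rad. A call has 1 to 12 rows; each row shifts and turns the pose as measured when the row begins, along the tool's axes as they then stand; what a row does not reach is not made up. A row lasts 1/12 s, in which the tool goes at most 41.7 mm and 7.16 degrees, less where a joint would pass 70% of its speed; a pose out of reach is approached as far as the arm can. A call with a gripper value outside its range is refused whole. The fingers move at their own pace and stop on an object; "squeeze" is the grip in N (left out, the last holds). Time passes only in rows, so rows that do not move let the fingers close. It gives the time, the measured TCP pose, the force and the opening at its end, in the units of the state.
- read_state(): the state, without advancing time (a new reading comes with each control period).
- capture(name): name is "scene" or "top" or "wrist"; returns a dict with "image" (384x512x3 uint8, red, green, blue), "range_z" (384x512 float32, m along the optical axis (not along the pixel's ray), 0 where there is no reading), "camera_matrix" (3x3 intrinsics, pixels), "pose" (4x4, takes a point from camera to world coordinates). Camera axes: x right, y up, looking along -z (the intrinsics and any distortion apply to the point x, -y, -z); pixel columns grow to the right and rows downward; lengths in m; the calibration is good to about 2 mm. A picture is of the moment at which its call begins.
- hand_in(): hands the job in, once; it reports no verdict.
Trained networks look in a picture, given as the dict that the camera call returned (one of the last four; its "shot" number tells which), for a name from the list of things; names that differ only in an ending like _2 or _b are one class to them, and where a whole thing is asked for, a point or a joint stands for the part that bears it (a point fixed in the world has none). Each returns a list of dicts, best first, with "confidence" (0 to 1); they miss things now and then, are a little off and sometimes report something else, mostly with a low value. They report only what shows in the picture. A call takes as long as a camera call.
- boxes_of(label, picture): "extent" ([centre column, centre row, width, height] in pixels, round what is visible of it).
- mark_of(label, picture): "point" ([column, row] in pixels: a listed point, or the origin of a listed thing).
The state is a dict: "time": time; "joint_pos": joint angles; "dq": joint speeds; "joint_torque": joint torques, N m; "ee_pos": TCP position; "orientation": TCP orientation; "ft_force": force on the tool from outside, world axes, zero at the start; "wrist_torque": the same for the moment, N m; "opening": opening from 0.0 (shut) to 1.0 (fully open).
Only numpy, scipy, OpenCV 4.12 (cv2) and the standard library are available. Lean on these libraries where they do the work, as an engineer would, in place of code of your own. Each camera call takes 0.05 s, during which the arm holds its last target.

### The job

Lock the stock case on the packing bench: take the bent steel pin out of its wooden holder by its upright tab, swing its curved wire tip-first through the upright oval eye on the lid, then feel for the keeper slot with the pin's tail and let it drop in until the pin lies fully home and flat, and let go. Work gently: never push the pin against the case with more than about 35 N, and leave the two boxes and the jar where they are.

Things in the scene. Friction and masses are not known exactly. Their poses are not given: they have to be found in the camera images.
- pin: Bent locking pin, plain steel, about 130 g: round wire 8 mm thick on an arc of 55 mm centre-line radius, with an upright tab and a down-pointing tail at its root. Origin: arc centre, at wire centre-line height; z up. The arc runs in the xy plane from the root (on +x, angle 0) anticlockwise from above to the tip at 140 degrees. It threads the eye by turning anticlockwise about its origin.
- tip (a point): Centre of the rounded free tip of the pin's wire (the ball end reaches 4 mm farther).
- tail (a point): Lowest point of the tail, a round, flat-ended 7 mm leg under the wire's root, on the pin's x axis 55 mm from the arc centre. It reaches 14 mm below the wire's centre line, 10 mm below the wire's underside. A round shoulder 28 mm wide and 4 mm thick around the root, flush with the wire's underside, comes to lie on the keeper.
- tab (a point): Gripping point on the upright flat tab over the root, 55 mm from the arc centre on the pin's x axis, 40 mm above the wire's centre line. The tab is 10 mm thick along the pin's x (radially; pinch it across this), 24 mm wide along y, and its top is 58 mm above the wire's centre line.
- case: Stock case, grey with a blue lid, 260 x 280 mm, fixed, flat lid 90 mm above the bench with the lock on it. Origin: on the bench under the centre about which the pin must swing; z up, x towards the keeper slot, y towards the eye. With the pin home, its origin stands over this one and its axes agree, but for the keeper's setting (see slot).
- slot (a point): Nominal slot place, on the keeper's flat top (106 mm above the bench, 55 mm from the case origin). Keeper: steel block 46 (radial) x 72 x 16 mm high, reaching 42 mm from its slot towards -y; open slot 14 mm radial x 10 mm along the arc. Keeper and slot are set, firm but unmeasured, up to 12 mm to either side along the arc: slide the tail along it under light load until it falls in, 10 mm down.
- eye (a point): Centre of the upright oval steel eye's opening, 55 mm from the case origin on its y axis (90 degrees on from the slot), 13 mm above the keeper's top. Its plane is square to the case's x axis; 8 mm bar; opening 16 mm wide (y), 27 mm high, from 1 mm below the keeper's top to 26 mm above it; outside it reaches 34 mm above it.
- holder: Fixed wooden block, 90 x 90 x 30 mm, in which the pin stands upright at first, tail in its 11 mm square hole, wire centre line 34 mm above the bench. Origin on the bench under the pin's starting arc centre; x towards the hole, 55 mm away.
- carton: Bystander: cardboard carton 70 x 90 x 55 mm, loose; origin at the centre of its underside.
- jar: Bystander: closed jar 60 mm wide, 85 mm high, loose; origin at the centre of its underside.
- packet: Bystander: small white box 50 x 60 x 35 mm, loose; origin at the centre of its underside.

How it is judged (in metres and radians):
On the way:
1. the pin's tip has come through the eye's opening (x of tip in the frame of eye between -0.036 and -0.008 m and y of tip in the frame of eye between -0.022 and 0.008 m and z of tip in the frame of eye between -0.016 and 0.014 m), for 0.05 s.
At the end, for the whole second after the job is handed in: The pin lies at rest and released with its wire through the eye (tip at least 25 mm beyond the eye's plane) and its tail at least 7 mm down in the keeper slot (within 16 mm of the slot's nominal place), within 0.12 rad of flat (z of tail in the frame of slot below -0.007 m and horizontal distance between tail and slot below 0.016 m and x of tip in the frame of eye below -0.025 m and y of tip in the frame of eye below -0.005 m and z of tip in the frame of eye between -0.018 and 0.004 m and angle between pin's own z axis and vertical below 0.12 rad and linear speed of pin below 0.02 m/s and angular speed of pin below 0.2 rad/s); the robot touches nothing.
It fails at once if the pin is pushed against the case with more than 35 N (contact force between pin and case above 35 N).
It fails at once if the carton is moved more than 20 mm (distance of carton from where it was at the start of the episode above 0.02 m).
It fails at once if the jar is moved more than 20 mm (distance of jar from where it was at the start of the episode above 0.02 m).
It fails at once if the small white box is moved more than 20 mm (distance of packet from where it was at the start of the episode above 0.02 m).
It also fails if it takes over 64 s, if anything falls off the work surface, if the arm or the gripper's body presses on something with over 40 N, if the wrist force passes 120 N, or if a joint passes its speed limit or range.

## Working session

There is one attempt and no reset: what is moved stays moved. The work goes in short steps, Python scripts to look and compute and a tool call to move; the robot and the scene stay as the last step left them, time stands still between calls to the robot, and variables do not carry over. Pictures are saved under pics/ and viewed, and the job is handed in when it is done.

Besides the shell and the picture viewer there is one more tool, called after "Call:" as name([rows], argument=value, ...), one row to a line, values as JSON. step_arm: Moves the arm, as the interface text tells. Its arguments: {"type":"object","properties":{"hand":{"type":"array"},"linear":{"type":"array"},"spin":{"type":"array"},"squeeze":{"type":"number"}},"required":["hand","linear","spin"]}

```bash
ls; mkdir -p pics; cat > h.py <<'E'
import numpy as np, cv2
from station import read_state, capture, hand_in, boxes_of, mark_of, grip_depth
def ray(p,px):
    K=p["camera_matrix"];T=p["pose"]
    d=np.array([(px[0]-K[0,2])/K[0,0],-(px[1]-K[1,2])/K[1,1],-1.0])
    return T[:3,3],T[:3,:3]@d
def at_z(p,px,z):
    o,d=ray(p,px);return o+d*(z-o[2])/d[2]
def at_r(p,px):
    o,d=ray(p,px);return o+d*p["range_z"][int(round(px[1])),int(round(px[0]))]
def tri(obs):
    A=np.zeros((3,3));b=np.zeros(3)
    for o,d in obs:
        d=d/np.linalg.norm(d);M=np.eye(3)-np.outer(d,d);A+=M;b+=M@o
    return np.linalg.solve(A,b)
def proj(p,X):
    K=p["camera_matrix"];T=p["pose"]
    c=T[:3,:3].T@(np.asarray(X)-T[:3,3]);return np.array([K[0,2]+K[0,0]*c[0]/-c[2],K[1,2]-K[1,1]*c[1]/-c[2]])
def save(p,n): cv2.imwrite(n,p["image"][:,:,::-1])
E
python3 - <<'E'
from h import *
print(grip_depth, read_state())
for n in ["scene","top","wrist"]:
    p=capture(n);save(p,f"pics/{n}0.png");print(n,p["pose"].round(3).tolist(),p["camera_matrix"].tolist(),[k for k in p])
    for l in ["pin","tip","tail","tab","case","slot","eye","holder","carton","jar","packet"]:
        m=mark_of(l,p)
        for q in m[:2]:
            z={"tip":.034,"tail":.02,"tab":.074,"pin":.034,"slot":.106,"eye":.119,"case":0,"holder":0}.get(l,0)
            print(l,np.round(q["point"],1),round(q["confidence"],2),at_z(p,q["point"],z).round(4))
E
```

```text
pics
0.0188 {'time': 0.0, 'joint_pos': array([-74.70214273,  36.05761044,   2.20420836,  86.99276871,
        -1.54534597,  57.08227037,  -1.14539224]), 'dq': array([-4.01708091e-02, -1.16060997e-01,  3.74940806e-02,  5.63226395e-02,
       -5.78012478e-03,  8.06281419e-06,  5.35826500e-02]), 'joint_torque': array([-1.43274883e-04, -5.49744415e+01,  1.14321996e+00, -1.86628836e+01,
       -5.22160332e-02,  2.39583448e-02,  1.64160133e-04]), 'ee_pos': array([0.21213884, 0.61374352, 0.20458744]), 'orientation': array([-1.79897125e+02,  3.55564816e-03,  1.60932242e+02]), 'ft_force': array([0.25360481, 0.29701444, 0.43723343]), 'wrist_torque': array([0.02780121, 0.00481023, 0.0148907 ]), 'opening': 1.0017541460705972}
scene [[0.837, -0.28, 0.469, 1.116], [0.547, 0.432, -0.717, -0.88], [-0.002, 0.857, 0.515, 0.667], [0.0, 0.0, 0.0, 1.0]] [[486.6657936208779, 0.0, 267.9840130851338], [0.0, 486.6657936208779, 189.58840146758084], [0.0, 0.0, 1.0]] ['image', 'range_z', 'camera_matrix', 'pose', 'shot']
pin [189.1 236.5] 0.55 [ 0.5035 -0.2578  0.034 ]
tip [212.4 231.2] 0.77 [ 0.5337 -0.2148  0.
[... 953 characters left out ...]
 0.5185 -0.3134  0.02  ]
tab [361.7 224.2] 0.66 [ 0.5136 -0.3196  0.074 ]
case [175.5 208.6] 0.7 [0.5626 0.1518 0.    ]
case [316.6 220.4] 0.49 [ 0.5283 -0.2183  0.    ]
slot [169.9 174.8] 0.67 [0.6352 0.1454 0.106 ]
eye [139.3 195.8] 0.86 [0.5833 0.2147 0.119 ]
holder [333.3 230.1] 0.88 [ 0.5026 -0.2612  0.    ]
carton [260.7 139.9] 0.72 [ 0.7449 -0.074   0.    ]
jar [338.  146.8] 0.83 [ 0.7239 -0.2797  0.    ]
wrist [[0.327, -0.908, -0.264, 0.136], [0.945, 0.313, 0.092, 0.641], [-0.001, -0.28, 0.96, 0.383], [0.0, 0.0, 0.0, 1.0]] [[299.2184719608894, 0.0, 252.24077761928413], [0.0, 299.2184719608894, 189.96833721936272], [0.0, 0.0, 1.0]] ['image', 'range_z', 'camera_matrix', 'pose', 'shot']
```

```bash
python3 - <<'E'
import cv2,numpy as np
a=cv2.imread("pics/scene0.png");b=cv2.imread("pics/top0.png")
def crop(i,x0,y0,x1,y1,s): return cv2.resize(i[y0:y1,x0:x1],None,fx=s,fy=s,interpolation=cv2.INTER_CUBIC)
cv2.imwrite("pics/s1.png",crop(a,110,90,430,330,2.5))
cv2.imwrite("pics/t1.png",crop(b,90,90,400,290,2.5))
E
```

```text
(no output)
```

View pics/s1.png

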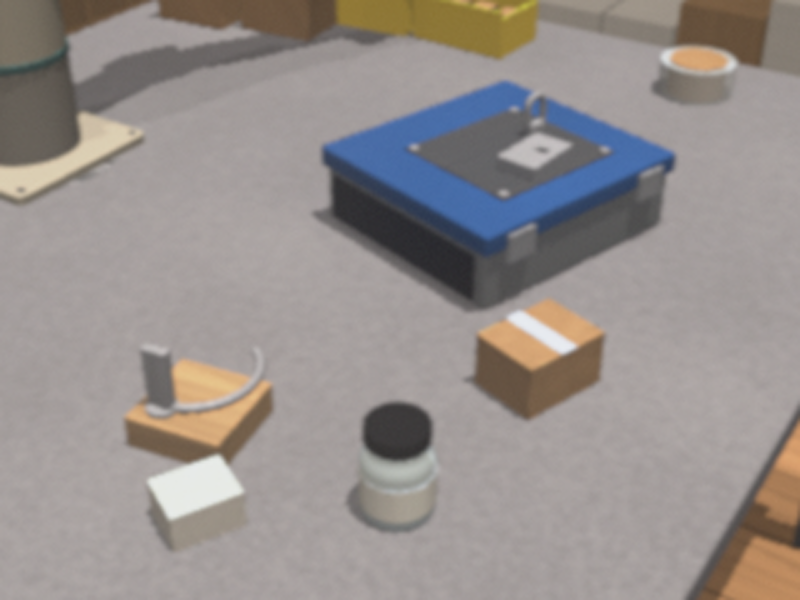

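View pics/t1.png

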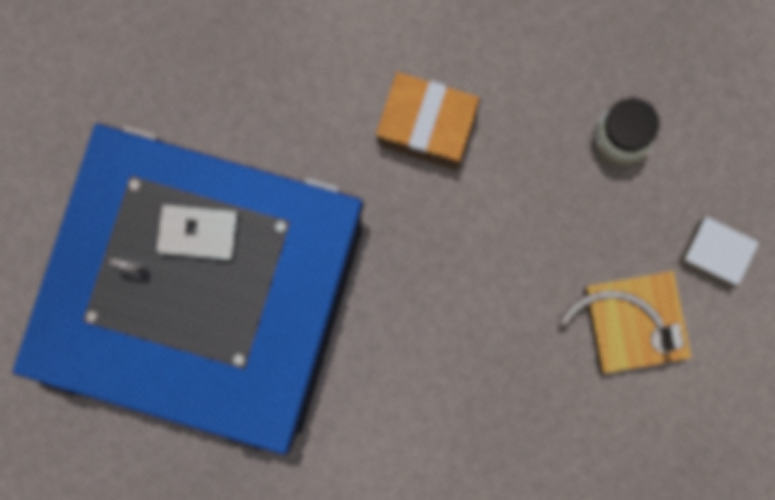

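```bash
cat >> h.py <<'E'
import json
def plan(target,yaw,n,hand,ease=False,st=None):
    """rows to go to target xyz / yaw(deg) in n rows, simulated open loop from measured pose"""
    s=read_state() if st is None else st
    p=np.array(s["ee_pos"]);y=s["orientation"][2]
    dy=(yaw-y+180)%360-180
    if ease:
        t=np.linspace(0,1,n+1);w=np.diff(t*t*(3-2*t))
    else: w=np.ones(n)/n
    D=np.array(target)-p
    lin=[];sp=[]
    for k in range(n):
        a=np.radians(y)
        X=np.array([np.cos(a),np.sin(a),0]);Y=np.array([np.sin(a),-np.cos(a),0])
        d=D*w[k]*1000
        lin.append([round(float(d@X),1),round(float(d@Y),1),round(float(-d[2]),1)])
        sp.append(round(float(-np.radians(dy)*w[k]),4)); y+=dy*w[k]
    print("dist/row mm",round(np.linalg.norm(D)*1000/n,1),"deg/row",round(dy/n,2))
    for i in range(0,n,12): print(json.dumps({"hand":[hand]*len(lin[i:i+12]),"linear":lin[i:i+12],"spin":sp[i:i+12]}))
E
python3 -c "
from h import *
plan([0.56,0.16,0.27],60,20,100)"
```

```text
dist/row mm 28.8 deg/row -5.05
{"hand": [100, 100, 100, 100, 100, 100, 100, 100, 100, 100, 100, 100], "linear": [[-23.9, -15.8, -3.2], [-25.1, -13.6, -3.2], [-26.3, -11.4, -3.2], [-27.1, -9.0, -3.2], [-27.8, -6.6, -3.2], [-28.3, -4.1, -3.2], [-28.6, -1.6, -3.2], [-28.6, 0.9, -3.2], [-28.4, 3.4, -3.2], [-28.0, 5.9, -3.2], [-27.4, 8.3, -3.2], [-26.5, 10.7, -3.2]], "spin": [0.0881, 0.0881, 0.0881, 0.0881, 0.0881, 0.0881, 0.0881, 0.0881, 0.0881, 0.0881, 0.0881, 0.0881]}
{"hand": [100, 100, 100, 100, 100, 100, 100, 100], "linear": [[-25.5, 13.0, -3.2], [-24.2, 15.2, -3.2], [-22.8, 17.3, -3.2], [-21.2, 19.2, -3.2], [-19.4, 21.0, -3.2], [-17.5, 22.6, -3.2], [-15.4, 24.1, -3.2], [-13.3, 25.3, -3.2]], "spin": [0.0881, 0.0881, 0.0881, 0.0881, 0.0881, 0.0881, 0.0881, 0.0881]}
```

Call:
step_arm([
  [-24, -16, -3],
  [-25, -14, -3],
  [-26, -11, -3],
  [-27, -9, -3],
  [-28, -7, -3],
  [-28, -4, -3],
  [-29, -2, -3],
  [-29, 1, -3],
  [-28, 3, -3],
  [-28, 6, -3],
  [-27, 8, -3],
  [-27, 11, -3],
], hand=[100, 100, 100, 100, 100, 100, 100, 100, 100, 100, 100, 100], spin=[0.088, 0.088, 0.088, 0.088, 0.088, 0.088, 0.088, 0.088, 0.088, 0.088, 0.088, 0.088])

```text
time: 2.8
ee_pos: [0.4169, 0.3334, 0.2408]
orientation: [-179.8, -0.5, 98.5]
ft_force: [0.9, 0.5, -0.0]
opening: 0.995
```

Call:
step_arm([
  [-25, 13, -3],
  [-24, 15, -3],
  [-23, 17, -3],
  [-21, 19, -3],
  [-19, 21, -3],
  [-17, 23, -3],
  [-15, 24, -3],
  [-13, 25, -3],
], hand=[60, 60, 60, 60, 60, 60, 60, 60], spin=[0.088, 0.088, 0.088, 0.088, 0.088, 0.088, 0.088, 0.088])

```text
time: 3.47
ee_pos: [0.5525, 0.1383, 0.2659]
orientation: [-179.6, -0.5, 56.1]
ft_force: [-0.7, -0.6, 0.2]
opening: 0.598
```

```bash
cat > look.py <<'E'
import sys,pickle
from h import *
def look(tag,labels,zs,cam="wrist"):
    p=capture(cam);save(p,f"pics/{tag}.png");pickle.dump(p,open(f"pics/{tag}.pkl","wb"))
    for l in labels:
        for q in mark_of(l,p)[:2]:
            print(l,np.round(q["point"],1),round(q["confidence"],2),at_z(p,q["point"],zs[l]).round(4),"rng",at_r(p,q["point"]).round(4))
    return p
Z=dict(slot=.106,eye=.119,case=0,tab=.074,tip=.034,pin=.034,holder=0,tail=.02)
if __name__=="__main__": look(sys.argv[1],sys.argv[2].split(","),Z,*(sys.argv[3:]))
E
python3 look.py w1 slot,eye,case
```

```text
slot [301.3 139.1] 0.71 [0.6223 0.1447 0.106 ] rng [0.6224 0.1444 0.1044]
eye [237.9 104.3] 0.69 [0.5851 0.2146 0.119 ] rng [0.5859 0.214  0.1395]
case [250.5 143.8] 0.76 [0.5639 0.162  0.    ] rng [0.5708 0.1705 0.0897]
```

View pics/w1.png

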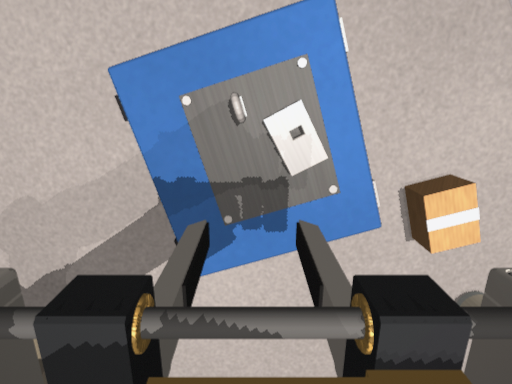

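```bash
cat > an.py <<'E'
import sys,pickle
from h import *
def cloud(p):
    K=p["camera_matrix"];T=p["pose"];r=p["range_z"].astype(float)
    v,u=np.mgrid[:384,:512]
    c=np.stack([(u-K[0,2])/K[0,0]*r,-(v-K[1,2])/K[1,1]*r,-r],-1)
    return c@T[:3,:3].T+T[:3,3], r>0
def an(tag,cx=.5639,cy=.162):
    p=pickle.load(open(f"pics/{tag}.pkl","rb"));W,ok=cloud(p)
    near=(np.hypot(W[...,0]-cx,W[...,1]-cy)<.13)&ok
    lid=near&(abs(W[...,2]-.09)<.006)
    print("lid z",np.median(W[lid][:,2]))
    kt=near&(W[...,2]>.1)&(W[...,2]<.1105)&(np.hypot(W[...,0]-.622,W[...,1]-.145)<.06)
    print("kt z",np.median(W[kt][:,2]),kt.sum())
    img=p["image"].astype(int)
    bright=(img.min(-1)>170)
    P=W[kt&bright][:,:2]
    (c,s,a)=cv2.minAreaRect((P*1000).astype(np.float32));print("keeper rect",c,s,a)
    e=near&(W[...,2]>.117)&(W[...,2]<.16)&(np.hypot(W[...,0]-.585,W[...,1]-.2146)<.04)
    P=W[e];print("eye pts",e.sum(),P.mean(0),P.max(0),P.min(0))
    q=P[:,:2]-P[:,:2].mean(0);w,V=np.linalg.eigh(q.T@q);print("eye dir",np.degrees(np.arctan2(V[1,1],V[0,1])), np.sqrt(w/len(q)))
    vv,uu=np.nonzero(e);print("px",uu.min(),uu.max(),vv.min(),vv.max())
if __name__=="__main__": an(sys.argv[1])
E
python3 an.py w1
python3 - <<'E'
from h import *
import pickle
p=pickle.load(open("pics/w1.pkl","rb"))
i=p["image"];c=cv2.resize(i[40:240,150:400],None,fx=3.2,fy=3.0,interpolation=cv2.INTER_CUBIC)
c=cv2.resize(i[40:240,150:400],None,fx=3,fy=3,interpolation=cv2.INTER_CUBIC)
cv2.imwrite("pics/w1z.png",c[:,:,::-1])
S=[at_z(p,x,.092)for x in [(186,100),(302,63),(333,189),(228,219)]]
S=np.array(S);print(S.round(4),S.mean(0))
for k in range(4):
    d=S[(k+1)%4]-S[k];print(np.hypot(*d[:2]),np.degrees(np.arctan2(d[1],d[0])))
for x in [(109,69),(335,0),(380,227)]: print(at_z(p,x,.09))
print("slot seen",at_z(p,(297,132),.106))
E
```

```text
lid z 0.0886984955512213
kt z 0.10423365113407324 2541
keeper rect (617.8699951171875, 148.53433227539062) (71.80525970458984, 45.82876968383789) 84.09366607666016
eye pts 243 [0.58382949 0.21240482 0.13392106] [0.59098072 0.22778133 0.13982912] [0.57661697 0.19710566 0.11823747]
eye dir 73.13560319718958 [0.00223817 0.00858971]
px 231 245 92 122
[[0.538  0.252  0.092 ]
 [0.6667 0.2122 0.092 ]
 [0.624  0.0692 0.092 ]
 [0.4949 0.1083 0.092 ]] [0.58089685 0.1604564  0.092     ]
0.13473525463442063 -17.170466567773243
0.14928248155891102 -106.63840860552087
0.13481008955754653 163.13319884583086
0.1499962794339839 73.33119594211045
[0.48668044 0.32605629 0.09      ]
[0.72726081 0.245265   0.09      ]
[ 0.648793   -0.00825945  0.09      ]
slot seen [0.622358   0.15406938 0.106     ]
```

View pics/w1z.png

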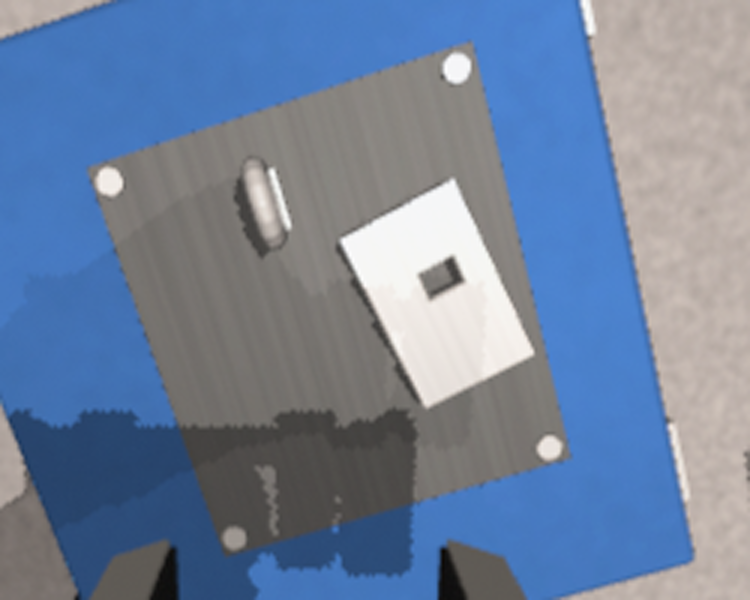

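```bash
python3 -c "
from h import *
plan([0.53,0.15,0.25],10,9,60)"
```

```text
dist/row mm 3.2 deg/row -5.15
{"hand": [60, 60, 60, 60, 60, 60, 60, 60, 60], "linear": [[-0.3, -2.7, 1.7], [-0.6, -2.7, 1.7], [-0.8, -2.6, 1.7], [-1.0, -2.5, 1.7], [-1.2, -2.4, 1.7], [-1.5, -2.3, 1.7], [-1.7, -2.2, 1.7], [-1.8, -2.0, 1.7], [-2.0, -1.8, 1.7]], "spin": [0.0899, 0.0899, 0.0899, 0.0899, 0.0899, 0.0899, 0.0899, 0.0899, 0.0899]}
```

Call:
step_arm([
  [0, -3, 2],
  [-1, -3, 2],
  [-1, -3, 2],
  [-1, -2, 2],
  [-1, -2, 2],
  [-2, -2, 2],
  [-2, -2, 2],
  [-2, -2, 1],
  [-2, -2, 1],
  [0, 0, 0],
], hand=[60, 60, 60, 60, 60, 60, 60, 60, 60, 60], spin=[0.09, 0.09, 0.09, 0.09, 0.09, 0.09, 0.09, 0.09, 0.08, 0])

```text
time: 4.5
ee_pos: [0.5176, 0.1696, 0.2463]
orientation: [-178.5, 0.6, 10.3]
ft_force: [0.8, -0.1, 0.3]
opening: 0.6
```

```bash
python3 look.py w2 slot,eye,case; python3 an.py w2; python3 - <<'E'
from h import *
import pickle
p=pickle.load(open("pics/w2.pkl","rb"));print(proj(p,(.6224,.1541,.106)),proj(p,(.5838,.2124,.135)),proj(p,(.5679,.1597,.09)))
i=p["image"];cv2.imwrite("pics/w2z.png",cv2.resize(i[0:250,130:400],None,fx=2.4,fy=2.4,interpolation=cv2.INTER_CUBIC)[:,:,::-1])
E
```

```text
slot [299.5  86.7] 0.98 [0.6202 0.1436 0.106 ] rng [0.6203 0.1434 0.1047]
eye [226.  113.2] 0.84 [0.5824 0.2107 0.119 ] rng [0.5834 0.2089 0.1368]
case [267.5 125.2] 0.78 [0.5698 0.1636 0.    ] rng [0.5762 0.167  0.0893]
lid z 0.08868827722257966
kt z 0.10426773809451853 3310
keeper rect (617.8202514648438, 148.07357788085938) (71.97087860107422, 45.981327056884766) 84.04489135742188
eye pts 274 [0.58373536 0.21105625 0.13393755] [0.59098502 0.22623234 0.13968834] [0.57688747 0.19695245 0.11771058]
eye dir 72.88898339231316 [0.00223555 0.00845314]
px 210 239 102 121
[289.63241102  82.43575731] [222.57672814 112.03488598] [272.6097535  134.10550874]
```

View pics/w2z.png

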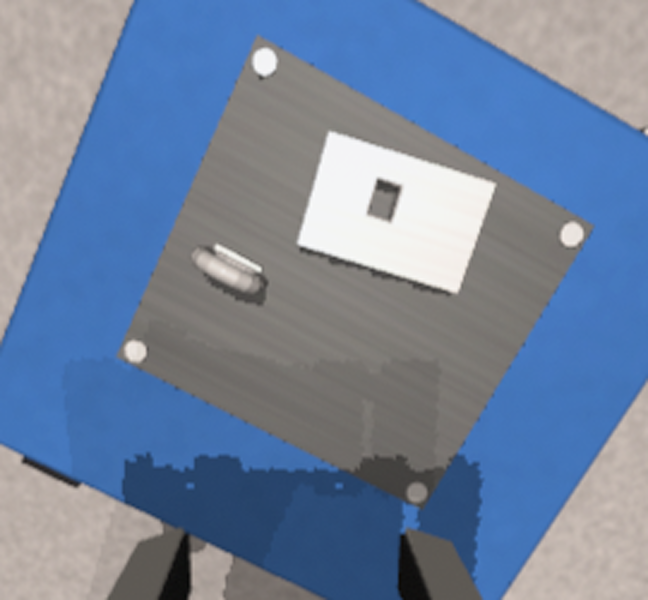

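```bash
python3 -c "
from h import *
s=read_state();print(s['orientation'],s['ee_pos'])
plan([0.46,-0.29,0.23],10,16,60,True)"
```

```text
[-178.56712717    0.42356722   10.37348907] [0.51920387 0.16788947 0.24701527]
dist/row mm 28.9 deg/row -0.02
{"hand": [60, 60, 60, 60, 60, 60, 60, 60, 60, 60, 60, 60], "linear": [[-1.6, 4.9, 0.2], [-4.5, 14.0, 0.5], [-6.9, 21.7, 0.8], [-9.0, 28.1, 1.1], [-10.6, 33.3, 1.3], [-11.8, 37.2, 1.4], [-12.6, 39.7, 1.5], [-13.0, 41.0, 1.6], [-13.0, 41.1, 1.6], [-12.6, 39.8, 1.5], [-11.7, 37.2, 1.4], [-10.5, 33.3, 1.3]], "spin": [0.0001, 0.0002, 0.0003, 0.0004, 0.0005, 0.0006, 0.0006, 0.0006, 0.0006, 0.0006, 0.0006, 0.0005]}
{"hand": [60, 60, 60, 60], "linear": [[-8.8, 28.2, 1.1], [-6.8, 21.7, 0.8], [-4.4, 14.0, 0.5], [-1.5, 4.9, 0.2]], "spin": [0.0004, 0.0003, 0.0002, 0.0001]}
```

Call:
step_arm([
  [-2, 6, 0],
  [-4, 14, 0],
  [-7, 22, 1],
  [-9, 28, 1],
  [-10, 32, 1],
  [-10, 32, 1],
  [-10, 32, 1],
  [-10, 32, 1],
  [-10, 32, 1],
  [-10, 32, 1],
  [-10, 32, 1],
  [-10, 32, 1],
], hand=[60, 60, 60, 60, 60, 60, 60, 60, 60, 60, 60, 60], spin=[0, 0, 0, 0, 0, 0, 0, 0, 0, 0, 0, 0])

```text
time: 5.7
ee_pos: [0.4815, -0.1824, 0.2292]
orientation: [-178.4, 0.0, 12.0]
ft_force: [0.0, 0.2, 0.2]
opening: 0.599
```

Call:
step_arm([
  [-10, 32, 2],
  [-10, 32, 2],
  [-9, 28, 2],
  [-7, 20, 1],
  [-4, 14, 1],
  [-2, 6, 0],
  [0, 0, 0],
], hand=[60, 60, 60, 60, 60, 60, 60], spin=[0, 0, 0, 0, 0, 0, 0])

```text
time: 6.28
ee_pos: [0.459, -0.3417, 0.2189]
orientation: [-178.9, -0.0, 11.4]
ft_force: [-0.0, -0.1, -0.4]
opening: 0.601
```

```bash
python3 look.py w3 pin,tip,tab,holder,packet 2>&1 | grep -v Error; python3 -c "
from h import *
s=read_state();print(s['orientation'],s['ee_pos'])"
```

```text
pin [158.3  86.8] 0.52 [ 0.5351 -0.2124  0.034 ] rng [ 0.5351 -0.213   0.0358]
pin [239.4 128.2] 0.21 [ 0.5076 -0.3129  0.034 ] rng [ 0.5126 -0.3154  0.09  ]
tip [157.9  89.5] 0.9 [ 0.532  -0.2123  0.034 ] rng [ 0.5321 -0.2129  0.0359]
tab [239.8 126.5] 0.66 [ 0.513  -0.3148  0.074 ] rng [ 0.5143 -0.3155  0.0905]
holder [200.5 117.8] 0.8 [ 0.5076 -0.2596  0.    ] rng [ 0.5097 -0.2642  0.0262]
Traceback (most recent call last):
  File "look.py", line 10, in <module>
    if __name__=="__main__": look(sys.argv[1],sys.argv[2].split(","),Z,*(sys.argv[3:]))
                             ~~~~^^^^^^^^^^^^^^^^^^^^^^^^^^^^^^^^^^^^^^^^^^^^^^^^^^^^^^
  File "look.py", line 7, in look
    print(l,np.round(q["point"],1),round(q["confidence"],2),at_z(p,q["point"],zs[l]).round(4),"rng",at_r(p,q["point"]).round(4))
                                                                              ~~^^^
[-1.78743460e+02 -6.97017941e-02  1.16964573e+01] [ 0.46106392 -0.33771594  0.2187746 ]
```

View pics/w3.png

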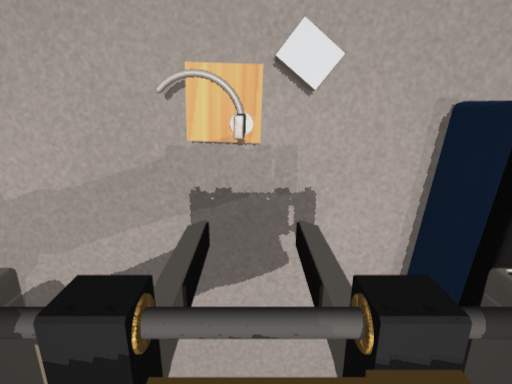

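```bash
cat > pinfit.py <<'E'
import sys,pickle
from h import *
from an import cloud
from scipy.optimize import least_squares
def pf(tag):
    p=pickle.load(open(f"pics/{tag}.pkl","rb"));W,ok=cloud(p)
    near=ok&(np.hypot(W[...,0]-.508,W[...,1]+.262)<.085)
    t=near&(W[...,2]>.084)&(W[...,2]<.11)
    P=W[t];print("tab top n",t.sum(),P.mean(0).round(4));
    c,s,a=cv2.minAreaRect((P[:,:2]*1000).astype(np.float32));print(c,s,a)
    img=p["image"].astype(float);sat=img.max(-1)-img.min(-1)
    w=near&(W[...,2]>.0335)&(W[...,2]<.05)&(sat<40)
    P=W[w][:,:2]
    f=lambda q:np.hypot(P[:,0]-q[0],P[:,1]-q[1])-.055
    r=least_squares(f,[.508,-.262],loss="soft_l1",f_scale=.002);print("wire n",len(P),"centre",r.x.round(4),np.abs(r.fun).mean())
    ang=np.unwrap(np.arctan2(P[:,1]-r.x[1],P[:,0]-r.x[0]));print(np.degrees([ang.min(),ang.max()]))
    h=ok&(abs(W[...,2]-.0285)<.004)&(np.hypot(W[...,0]-.508,W[...,1]+.262)<.07)&(sat>60)
    c2,s2,a2=cv2.minAreaRect((W[h][:,:2]*1000).astype(np.float32));print("holder",c2,s2,a2,np.median(W[h][:,2]))
pf(sys.argv[1])
E
python3 pinfit.py w3
```

```text
tab top n 239 [ 0.5142 -0.3142  0.0898]
(514.2101440429688, -314.1180725097656) (23.763931274414062, 9.167426109313965) 10.566335678100586
wire n 699 centre [ 0.5045 -0.2604] 0.001841689646190036
[-88.90131881  62.56183571]
holder (531.5411376953125, -285.90411376953125) (89.65148162841797, 84.59484100341797) 9.524822235107422 0.0281298239247538
```

```bash
python3 -c "
from h import *
plan([0.5142,-0.3142,0.13],10.2,8,60,True)"
```

```text
dist/row mm 13.3 deg/row -0.19
{"hand": [60, 60, 60, 60, 60, 60, 60, 60], "linear": [[2.4, -0.5, 3.8], [6.4, -1.4, 10.1], [9.1, -2.0, 14.2], [10.4, -2.3, 16.3], [10.4, -2.4, 16.3], [9.1, -2.1, 14.2], [6.4, -1.5, 10.1], [2.4, -0.6, 3.8]], "spin": [0.0011, 0.003, 0.0042, 0.0048, 0.0048, 0.0042, 0.003, 0.0011]}
```

Call:
step_arm([
  [2, -1, 4],
  [6, -1, 10],
  [9, -2, 14],
  [10, -2, 16],
  [10, -2, 16],
  [9, -2, 14],
  [6, -1, 10],
  [3, -1, 4],
  [0, 0, 0],
], hand=[60, 60, 60, 60, 60, 60, 60, 60, 60], spin=[0, 0.003, 0.004, 0.005, 0.005, 0.004, 0.003, 0, 0])

```text
time: 7.33
ee_pos: [0.5203, -0.3025, 0.1195]
orientation: [-178.4, -0.0, 10.8]
ft_force: [0.1, -0.6, 0.3]
opening: 0.603
```

```bash
python3 -c "
from look import *
s=read_state();print(s['orientation'],s['ee_pos'])
p=look('w4',['tab'],Z)
print(proj(p,(.5142,-.3142,.092)))
plan([0.5142,-0.3142,0.057],10.2,8,60,True)
"; python3 pinfit.py w4
```

```text
[-1.78419301e+02 -1.88522125e-02  1.07719647e+01] [ 0.52029693 -0.30246777  0.11951648]
tab [265.8 220.1] 0.66 [ 0.5144 -0.3137  0.074 ] rng [ 0.5208 -0.3121  0.0905]
[266.87522249 229.54450371]
dist/row mm 8.1 deg/row -0.06
{"hand": [60, 60, 60, 60, 60, 60, 60, 60], "linear": [[-0.3, 0.4, 2.7], [-0.8, 1.0, 7.2], [-1.2, 1.5, 10.2], [-1.4, 1.7, 11.7], [-1.4, 1.7, 11.7], [-1.2, 1.5, 10.2], [-0.8, 1.1, 7.2], [-0.3, 0.4, 2.7]], "spin": [0.0004, 0.001, 0.0014, 0.0016, 0.0016, 0.0014, 0.001, 0.0004]}
tab top n 413 [ 0.5154 -0.3135  0.0897]
(514.5101318359375, -313.9172058105469) (23.509849548339844, 9.7677583694458) 11.219869613647461
wire n 1178 centre [ 0.505 -0.26 ] 0.001882772667455862
[-92.32912138  62.24140406]
holder (531.6676635742188, -286.01837158203125) (89.83682250976562, 84.6681900024414) 9.555696487426758 0.028157673856381404
```

View pics/w4.png

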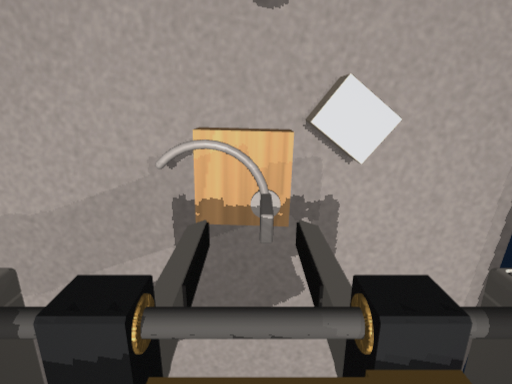

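Call:
step_arm([
  [-2, 3, 0],
  [-3, 4, 0],
  [-3, 3, 0],
  [0, 0, 0],
  [0, 0, 0],
  [0, 0, 0],
], hand=[60, 60, 60, 60, 60, 60], spin=[0, 0, 0, 0, 0, 0])

```text
time: 7.93
ee_pos: [0.5122, -0.3208, 0.1247]
orientation: [-178.8, -0.3, 10.4]
ft_force: [-0.1, 0.0, -0.8]
opening: 0.601
```

```bash
python3 -c "
from look import *
s=read_state();print(s['orientation'],s['ee_pos'],s['time'],s['dq'].round(2))"
```

```text
[-178.82648104   -0.27996523   10.39984052] [ 0.51219042 -0.32075807  0.12472805] 7.9333 [ 0.36 -0.4   0.09 -0.09 -0.14  0.15  0.08]
```

Call:
step_arm([
  [0, 0, 0],
  [0, 0, 0],
  [0, 0, 0],
], hand=[60, 60, 60], spin=[0, 0, 0])

```text
time: 8.18
ee_pos: [0.5123, -0.321, 0.1252]
orientation: [-178.8, -0.3, 10.4]
ft_force: [0.3, -0.0, 0.1]
opening: 0.603
```

Call:
step_arm([
  [2, -6, 0],
  [0, 0, 0],
], hand=[60, 60], spin=[0, 0])

```text
time: 8.35
ee_pos: [0.5134, -0.314, 0.1253]
orientation: [-178.8, -0.3, 10.4]
ft_force: [-0.5, 0.8, -0.0]
opening: 0.599
```

Call:
step_arm([
  [0, 0, 0],
  [0, 0, 0],
  [0, 0, 0],
], hand=[60, 60, 60], spin=[0, 0, 0])

```text
time: 8.6
ee_pos: [0.5138, -0.3128, 0.1252]
orientation: [-178.8, -0.3, 10.5]
ft_force: [0.4, -1.0, -0.7]
opening: 0.602
```

Call:
step_arm([
  [0, 1, 6],
  [0, 0, 10],
  [0, 0, 12],
  [0, 0, 12],
  [0, 0, 10],
  [0, 0, 6],
  [0, 0, 2],
  [0, 0, 0],
  [0, 0, 0],
], hand=[60, 60, 60, 60, 60, 60, 60, 60, 60], spin=[0, 0, 0, 0, 0, 0, 0, 0, 0])

```text
time: 9.35
ee_pos: [0.5125, -0.3119, 0.0583]
orientation: [-178.6, -0.1, 10.4]
ft_force: [1.1, 0.0, 0.2]
opening: 0.602
```

Call:
step_arm([
  [1, 2, 2],
  [0, 0, 0],
  [0, 0, 0],
], hand=[60, 60, 60], spin=[0, 0, 0])

```text
time: 9.6
ee_pos: [0.5146, -0.3145, 0.057]
orientation: [-178.7, -0.2, 10.4]
ft_force: [-0.9, -0.1, 0.5]
opening: 0.598
```

Call:
step_arm([
  [0, 0, 0],
  [0, 0, 0],
  [0, 0, 0],
  [0, 0, 0],
  [0, 0, 0],
  [0, 0, 0],
  [0, 0, 0],
  [0, 0, 0],
], hand=[20, 8, 0, 0, 0, 0, 0, 0], spin=[0, 0, 0, 0, 0, 0, 0, 0], squeeze=35)

```text
time: 10.27
ee_pos: [0.5155, -0.3147, 0.0585]
orientation: [-178.8, -0.3, 10.5]
ft_force: [-1.2, 0.3, 0.1]
opening: 0.106
```

```bash
python3 -c "
from look import *
s=read_state();print(s['orientation'],s['ee_pos'],s['time'],s['ft_force'],s['wrist_torque'],s['opening'])"
```

```text
[-178.80169979   -0.33109329   10.45254172] [ 0.51554267 -0.31472843  0.05853967] 10.2667 [-1.16638826  0.30446311  0.13012246] [-0.02216975  0.16425893  0.04382593] 0.10605531447913484
```

Call:
step_arm([
  [0, 0, -4],
  [0, 0, -8],
  [0, 0, -10],
  [0, 0, -14],
  [0, 0, -18],
  [0, 0, -18],
  [0, 0, -18],
  [0, 0, -18],
  [0, 0, -14],
  [0, 0, -8],
  [0, 0, -3],
  [0, 0, 0],
], hand=[0, 0, 0, 0, 0, 0, 0, 0, 0, 0, 0, 0], spin=[0, 0, 0, 0, 0, 0, 0, 0, 0, 0, 0, 0])

```text
time: 11.27
ee_pos: [0.5138, -0.3187, 0.2048]
orientation: [-178.9, -0.3, 10.3]
ft_force: [-0.1, -0.5, -0.7]
opening: 0.104
```

```bash
python3 -c "
from look import *
s=read_state();print(s['orientation'],s['ee_pos'],s['time'],s['ft_force'],s['wrist_torque'],s['opening'])
p=look('w5',['tip','tab'],Z)"
```

```text
[-178.91604039   -0.32649055   10.32189858] [ 0.51375778 -0.31869636  0.20477915] 11.2667 [-0.05074214 -0.52690363 -0.69171613] [-0.03782015  0.1757843  -0.01065294] 0.10398178306619667
tip [113.2 174.8] 0.6 [ 0.4832 -0.1511  0.034 ] rng [ 0.5306 -0.2184  0.1839]
tab [254.3 247.6] 0.77 [ 0.4402 -0.3323  0.074 ] rng [ 0.5205 -0.3194  0.2357]
```

View pics/w5.png

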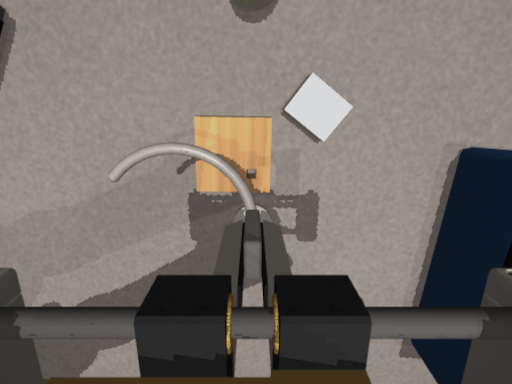

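```bash
cat > held.py <<'E'
import sys,pickle
from h import *
from an import cloud
from scipy.optimize import least_squares
from scipy.spatial.transform import Rotation as R
def held(tag,ee,ori,zg,show=True,exclude=None):
    p=pickle.load(open(f"pics/{tag}.pkl","rb"));W,ok=cloud(p)
    Rt=R.from_euler("xyz",ori,degrees=True).as_matrix()
    L=(W-np.array(ee))@Rt          # tool frame (z down)
    img=p["image"].astype(float);sat=img.max(-1)-img.min(-1)
    m=ok&(L[...,2]>.005)&(L[...,2]<.045)&(sat<60)&(abs(L[...,0])<.13)&(abs(L[...,1])<.14)
    m[225:,:]=False
    P=L[m]
    f=lambda q:np.hypot(P[:,0]-q[0],P[:,1]-q[1])-.055
    r=least_squares(f,[0,-.055],loss="soft_l1",f_scale=.002)
    g=abs(r.fun)<.006
    P=P[g];r=least_squares(f,r.x,loss="soft_l1",f_scale=.002)
    rad=np.hypot(P[:,0]-r.x[0],P[:,1]-r.x[1]);a=np.degrees(np.arctan2(P[:,0]-r.x[0],P[:,1]-r.x[1]))
    g=(abs(rad-.055)<.0035)&(a>20)
    A=np.c_[P[g][:,:2],np.ones(g.sum())];c,*_=np.linalg.lstsq(A,P[g][:,2],rcond=None)
    print("n",len(P),"centre tool",r.x.round(4),"ang from tool y",a.max().round(1),"top plane z(tool)",c.round(4), "mean abs",abs(r.fun).mean().round(4))
    n=Rt@np.array([-c[0],-c[1],1]);n/=np.linalg.norm(n);print("pin normal world",n.round(4),"tilt deg",np.degrees(np.arccos(abs(n[2]))).round(2))
    w=np.array(ee)+Rt@np.r_[r.x,r.x@c[:2]+c[2]];print("wire-top plane at centre, world",w.round(4))
    # tip
    return r.x
if __name__=="__main__":
    held(sys.argv[1],eval(sys.argv[2]),eval(sys.argv[3]),0)
E
python3 held.py w5 "[0.51375778,-0.31869636,0.20477915]" "[-178.91604,-0.32649,10.3219]"
```

```text
n 2263 centre tool [-0.0019 -0.0537] ang from tool y 144.6 top plane z(tool) [0.0286 0.001  0.0226] mean abs 0.002
pin normal world [-0.0261  0.0155 -0.9995] tilt deg 1.74
wire-top plane at centre, world [ 0.5023 -0.2658  0.1833]
```

```bash
python3 -c "
from h import *
plan([0.5705,0.105,0.195],1,19,0,True)"
```

```text
dist/row mm 22.5 deg/row -0.49
{"hand": [0, 0, 0, 0, 0, 0, 0, 0, 0, 0, 0, 0], "linear": [[1.1, -3.3, 0.1], [3.0, -9.3, 0.2], [4.7, -14.6, 0.3], [6.1, -19.3, 0.4], [7.1, -23.3, 0.5], [7.8, -26.6, 0.5], [8.3, -29.2, 0.6], [8.4, -31.0, 0.6], [8.3, -32.2, 0.6], [8.0, -32.7, 0.6], [7.5, -32.4, 0.6], [6.9, -31.4, 0.6]], "spin": [0.0013, 0.0037, 0.0059, 0.0077, 0.0093, 0.0106, 0.0116, 0.0123, 0.0127, 0.0128, 0.0127, 0.0123]}
{"hand": [0, 0, 0, 0, 0, 0, 0], "linear": [[6.1, -29.7, 0.6], [5.3, -27.2, 0.5], [4.4, -23.9, 0.5], [3.4, -19.9, 0.4], [2.5, -15.2, 0.3], [1.5, -9.6, 0.2], [0.5, -3.4, 0.1]], "spin": [0.0116, 0.0106, 0.0093, 0.0077, 0.0059, 0.0037, 0.0013]}
```

Call:
step_arm([
  [1, -3, 0],
  [3, -9, 0],
  [5, -15, 0],
  [6, -19, 0],
  [7, -23, 0],
  [8, -27, 0],
  [8, -29, 0],
  [8, -30, 0],
  [8, -30, 0],
  [8, -30, 0],
  [7, -30, 0],
  [7, -30, 0],
], hand=[0, 0, 0, 0, 0, 0, 0, 0, 0, 0, 0, 0], spin=[0, 0.004, 0.006, 0.008, 0.01, 0.011, 0.012, 0.012, 0.013, 0.013, 0.013, 0.012])

```text
time: 12.42
ee_pos: [0.549, -0.022, 0.2007]
orientation: [-178.6, 0.9, 2.7]
ft_force: [0.3, 0.8, -1.6]
opening: 0.104
```

```bash
python3 -c "
from h import *
plan([0.568,0.095,0.195],1,8,0)"
```

```text
dist/row mm 14.8 deg/row -0.21
{"hand": [0, 0, 0, 0, 0, 0, 0, 0], "linear": [[3.1, -14.5, 0.7], [3.0, -14.5, 0.7], [2.9, -14.5, 0.7], [2.9, -14.5, 0.7], [2.8, -14.5, 0.7], [2.8, -14.6, 0.7], [2.7, -14.6, 0.7], [2.7, -14.6, 0.7]], "spin": [0.0037, 0.0037, 0.0037, 0.0037, 0.0037, 0.0037, 0.0037, 0.0037]}
```

Call:
step_arm([
  [5, -24, 0],
  [4, -20, 0],
  [3, -16, 0],
  [3, -12, 0],
  [2, -8, 0],
  [2, -5, 0],
  [1, -3, 0],
  [0, 0, 0],
  [0, 0, 0],
], hand=[0, 0, 0, 0, 0, 0, 0, 0, 0], spin=[0.01, 0.008, 0.006, 0.004, 0, 0, 0, 0, 0])

```text
time: 13.17
ee_pos: [0.561, 0.0885, 0.1969]
orientation: [-178.3, 1.6, 2.0]
ft_force: [-0.0, -0.0, -1.8]
opening: 0.107
```

Call:
step_arm([
  [0, 0, 0],
  [0, 0, 0],
  [0, 0, 0],
], hand=[0, 0, 0], spin=[0, 0, 0])

```text
time: 13.42
ee_pos: [0.5608, 0.0855, 0.1971]
orientation: [-178.4, 1.6, 1.7]
ft_force: [-0.6, 0.5, -1.2]
opening: 0.105
```

```bash
python3 - <<'E'
from look import *
from held import held
s=read_state();print(s['orientation'],s['ee_pos'],s['time'],s['wrist_torque'])
p=look('w6',['tip','eye'],Z)
held('w6',s['ee_pos'],s['orientation'],0)
q=look('c6',['tip','eye','tail'],Z,'scene')
for n,a in(('tip',0),):
    pass
i=q["image"];cv2.imwrite("pics/c6z.png",cv2.resize(i[80:200,230:410],None,fx=4,fy=4,interpolation=cv2.INTER_CUBIC)[:,:,::-1])
E
```

```text
[-178.38142011    1.61733661    1.74434476] [0.56078151 0.08550425 0.19714137] 13.4167 [-0.1120513   0.12276906  0.02818027]
tip [115.9 176.6] 0.88 [0.5494 0.2512 0.034 ] rng [0.5903 0.1811 0.1752]
eye [114.8 165.2] 0.96 [0.5844 0.2088 0.119 ] rng [0.598  0.1817 0.1736]
n 2268 centre tool [-0.0018 -0.0537] ang from tool y 144.6 top plane z(tool) [0.0292 0.0024 0.0227] mean abs 0.002
pin normal world [-0.0582  0.0289 -0.9979] tilt deg 3.73
wire-top plane at centre, world [0.5567 0.1397 0.1762]
tip [322.5 119.3] 0.84 [0.4434 0.4796 0.034 ] rng [0.5941 0.1752 0.1758]
eye [320.5 134.2] 0.6 [0.577  0.2029 0.119 ] rng [0.5788 0.1993 0.1209]
tail [291.1 133.9] 0.59 [0.4    0.3496 0.02  ] rng [0.5556 0.0824 0.1607]
```

View pics/w6.png

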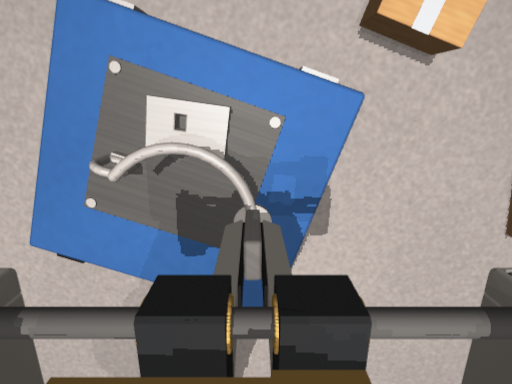

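View pics/c6z.png

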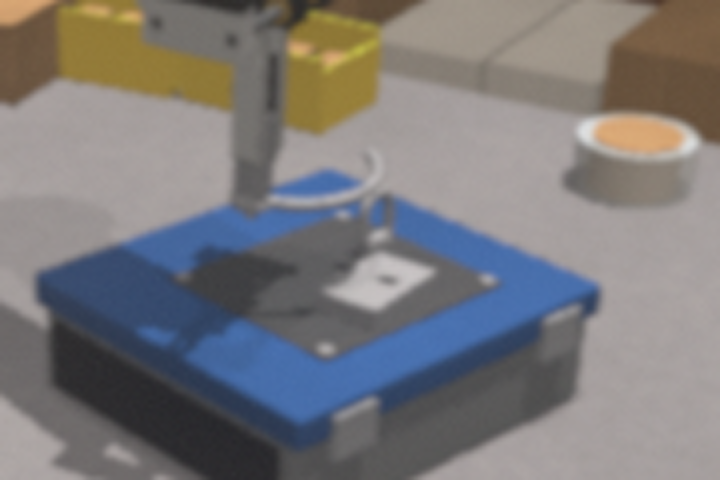

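```bash
python3 - <<'E'
from h import *
from an import cloud
import pickle
for t in ["w1","w2","w6"]:
    p=pickle.load(open(f"pics/{t}.pkl","rb"));W,ok=cloud(p)
    m=ok&(abs(W[...,2]-.089)<.006)&(np.hypot(W[...,0]-.58,W[...,1]-.16)<.1)
    A=np.c_[W[m][:,:2]-[.57,.16],np.ones(m.sum())];c,*_=np.linalg.lstsq(A,W[m][:,2],rcond=None);print(t,m.sum(),c.round(4))
p=pickle.load(open("pics/w5.pkl","rb"));W,ok=cloud(p)
m=ok&(abs(W[...,2])<.008)
A=np.c_[W[m][:,:2],np.ones(m.sum())];c,*_=np.linalg.lstsq(A,W[m][:,2],rcond=None);print("w5 bench",m.sum(),c.round(4))
E
```

```text
w1 19644 [ 0.0009 -0.0006  0.0891]
w2 23474 [ 0.0003 -0.0007  0.0891]
w6 25056 [ 0.0005 -0.0007  0.0889]
w5 bench 132132 [ 0.0011 -0.001  -0.0028]
```

Call:
step_arm([
  [2, -4, 0],
  [3, -5, 0],
  [3, -4, 0],
  [1, -2, 0],
  [0, 0, 0],
  [0, 0, 0],
  [0, 0, 0],
], hand=[0, 0, 0, 0, 0, 0, 0], spin=[0, 0, 0, 0, 0, 0, 0])

```text
time: 14.35
ee_pos: [0.5705, 0.1047, 0.197]
orientation: [-178.4, 1.6, 2.0]
ft_force: [-1.1, -0.1, -0.5]
opening: 0.104
```

```bash
cat > sw.py <<'E'
from h import *
from scipy.spatial.transform import Rotation as R
C=np.array([.568,.1595]);PC=np.array([-.0018,-.0542,.0245])
def rep(dz=None):
    s=read_state();Rt=R.from_euler("xyz",s["orientation"],degrees=True).as_matrix()
    p=s["ee_pos"]+Rt@PC
    y=np.radians(s["orientation"][2]);e=np.r_[C-p[:2],0]
    t=Rt.T@e*1000
    # pin heights: pin tilt rel tool about tool y : z_tool += .029*x
    def pt(ang): # pin point at pin angle deg -> world
        a=np.radians(ang);v=np.array([.055*np.sin(a),.055*np.cos(a),0]);v[2]=.029*v[0];return p+Rt@v
    print("t",round(s["time"],2),"ori",s["orientation"].round(1),"ee",s["ee_pos"].round(4),"centre",p[:2].round(4),"err tool mm",t.round(1))
    caserel=s["orientation"][2]-90+16.9
    r=pt(0);tp=pt(140);print("pin case-rel deg",round(caserel,1),"home at 10.8; root z",r[2].round(4),"tail z",(r[2]-.014).round(4),"tip",tp.round(4),"tip case ang",round(caserel+140,1))
    ea=90-caserel
    if ea<144: print("wire z at eye",pt(min(ea,140))[2].round(4))
    print("F",s["ft_force"].round(1),"M",s["wrist_torque"].round(2),"open",round(float(s["opening"]),3))
if __name__=="__main__": rep()
E
python3 sw.py
```

```text
t 14.35 ori [-178.4    1.6    2. ] ee [0.5705 0.1047 0.197 ] centre [0.5662 0.1594] err tool mm [ 1.8  0.  -0.1]
pin case-rel deg -71.1 home at 10.8; root z 0.1725 tail z 0.1585 tip [0.6001 0.2028 0.1733] tip case ang 68.9
F [-1.1 -0.1 -0.5] M [-0.08  0.19  0.04] open 0.104
```

Call:
step_arm([
  [1, 0, 4],
  [0, 0, 8],
  [1, 0, 10],
  [0, 0, 10],
  [1, 0, 8],
  [0, 0, 5],
  [0, 0, 2],
  [0, 0, 0],
  [0, 0, 0],
  [0, 0, 0],
], hand=[0, 0, 0, 0, 0, 0, 0, 0, 0, 0], spin=[0, 0, 0, 0, 0, 0, 0, 0, 0, 0])

```text
time: 15.18
ee_pos: [0.5709, 0.1051, 0.1431]
orientation: [-178.4, 1.8, 1.9]
ft_force: [-0.1, -0.6, -1.5]
opening: 0.103
```

```bash
python3 sw.py
```

```text
t 15.18 ori [-178.4    1.8    1.9] ee [0.5709 0.1051 0.1431] centre [0.5666 0.1599] err tool mm [ 1.4  0.4 -0.1]
pin case-rel deg -71.2 home at 10.8; root z 0.1187 tail z 0.1047 tip [0.6006 0.2031 0.1192] tip case ang 68.8
F [-0.1 -0.6 -1.5] M [-0.08  0.14  0.  ] open 0.103
```

Right on height. Check visually before threading.

```bash
python3 - <<'E'
from look import *
from held import held
s=read_state()
p=look('w7',['tip'],Z)
held('w7',s['ee_pos'],s['orientation'],0)
q=look('c7',[],Z,'scene')
a=cv2.resize(p["image"][60:240,40:340],None,fx=2,fy=2,interpolation=cv2.INTER_CUBIC)
i=cv2.resize(q["image"][90:180,270:390],None,fx=5,fy=5,interpolation=cv2.INTER_CUBIC)
cv2.imwrite("pics/w7z.png",a[:,:,::-1]);cv2.imwrite("pics/c7z.png",i[:,:,::-1])
E
```

```text
tip [117.4 174.1] 0.92 [0.5772 0.2421 0.034 ] rng [0.6021 0.1993 0.1214]
n 3419 centre tool [ 0.0004 -0.0522] ang from tool y 168.0 top plane z(tool) [0.1788 0.0699 0.0235] mean abs 0.0026
pin normal world [-0.2096  0.0891 -0.9737] tilt deg 13.16
wire-top plane at centre, world [0.5691 0.1578 0.1246]
```

View pics/w7z.png

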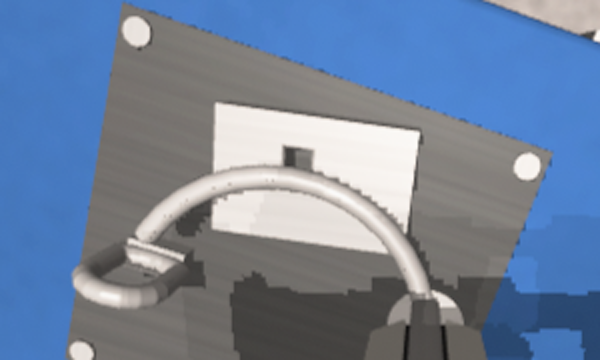

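View pics/c7z.png

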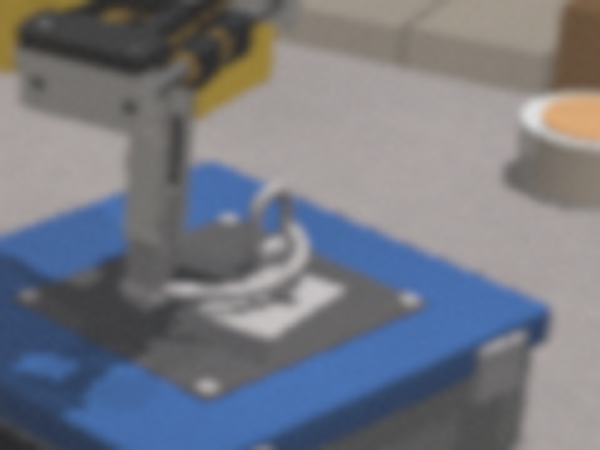

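Call:
step_arm([
  [3, 0, 0],
  [2.5, 0, 0],
  [2, 0, 0],
  [2, 0, 0],
  [0, 0, 0],
  [0, 0, 0],
], hand=[0, 0, 0, 0, 0, 0], spin=[-0.04, -0.04, -0.04, -0.04, 0, 0])

```text
time: 15.83
ee_pos: [0.5821, 0.1063, 0.1453]
orientation: [-178.1, 1.3, 11.4]
ft_force: [0.0, -0.2, -1.0]
opening: 0.102
```

```bash
python3 sw.py
```

```text
t 15.83 ori [-178.1    1.3   11.4] ee [0.5821 0.1063 0.1453] centre [0.569  0.1597] err tool mm [-1.  0.  0.]
pin case-rel deg -61.7 home at 10.8; root z 0.1208 tail z 0.1068 tip [0.5953 0.208  0.1222] tip case ang 78.3
F [ 0.  -0.2 -1. ] M [-0.06  0.13 -0.01] open 0.102
```

Call:
step_arm([
  [0, 0, 1.5],
  [1.5, 0, 1],
  [2, 0, 0.5],
  [2, 0, 0.5],
  [1.5, 0, 0],
  [0, 0, 0],
  [0, 0, 0],
], hand=[0, 0, 0, 0, 0, 0, 0], spin=[-0.01, -0.04, -0.04, -0.04, -0.03, 0, 0])

```text
time: 16.42
ee_pos: [0.5883, 0.1082, 0.1417]
orientation: [-178.0, 1.0, 20.8]
ft_force: [-0.7, -0.3, -2.2]
opening: 0.105
```

```bash
python3 sw.py
```

```text
t 16.42 ori [-178.     1.    20.8] ee [0.5883 0.1082 0.1417] centre [0.5667 0.1588] err tool mm [ 1.5 -0.1 -0. ]
pin case-rel deg -52.3 home at 10.8; root z 0.1172 tail z 0.1032 tip [0.5848 0.2108 0.1191] tip case ang 87.7
wire z at eye 0.1191
F [-0.7 -0.3 -2.2] M [-0.13  0.1   0.03] open 0.105
```

```bash
python3 - <<'E'
from look import *
p=look('w8',[],Z)
a=cv2.resize(p["image"][60:240,40:340],None,fx=2,fy=2,interpolation=cv2.INTER_CUBIC)
cv2.imwrite("pics/w8z.png",a[:,:,::-1])
E
```

```text
(no output)
```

View pics/w8z.png

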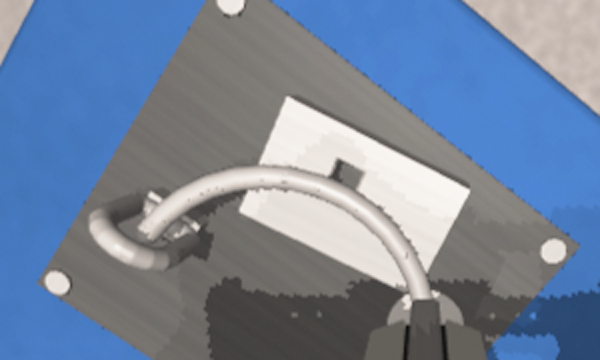

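Call:
step_arm([
  [2.5, 0, 0],
  [2.5, 0, 0],
  [2, 0, 0],
  [2, 0, 0],
  [2, 0, 0],
  [1, 0, 0],
  [0, 0, 0],
  [0, 0, 0],
], hand=[0, 0, 0, 0, 0, 0, 0, 0], spin=[-0.03, -0.04, -0.04, -0.04, -0.04, -0.03, 0, 0])

```text
time: 17.13
ee_pos: [0.5987, 0.1119, 0.1412]
orientation: [-177.9, 0.7, 34.3]
ft_force: [-0.6, -1.2, -1.5]
opening: 0.105
```

```bash
python3 sw.py
```

```text
t 17.13 ori [-177.9    0.7   34.3] ee [0.5987 0.1119 0.1412] centre [0.566  0.1563] err tool mm [ 3.5 -1.5  0. ]
pin case-rel deg -38.8 home at 10.8; root z 0.1167 tail z 0.1027 tip [0.5715 0.211  0.1189] tip case ang 101.2
wire z at eye 0.1183
F [-0.6 -1.2 -1.5] M [-0.09  0.1  -0.01] open 0.105
```

Call:
step_arm([
  [1.5, -0.5, -2],
  [1, -0.5, -2],
  [0, 0, -1],
  [0, 0, 0],
  [0, 0, 0],
], hand=[0, 0, 0, 0, 0], spin=[0, 0, 0, 0, 0])

```text
time: 17.55
ee_pos: [0.6007, 0.114, 0.1468]
orientation: [-177.9, 0.7, 34.2]
ft_force: [-0.2, -0.6, -0.7]
opening: 0.102
```

```bash
python3 sw.py;python3 - <<'E'
from look import *
p=look('w9',[],Z)
a=cv2.resize(p["image"][60:240,40:340],None,fx=2,fy=2,interpolation=cv2.INTER_CUBIC)
cv2.imwrite("pics/w9z.png",a[:,:,::-1])
E
```

```text
t 17.55 ori [-177.9    0.7   34.2] ee [0.6007 0.114  0.1468] centre [0.5681 0.1584] err tool mm [ 0.6 -0.9  0. ]
pin case-rel deg -38.9 home at 10.8; root z 0.1223 tail z 0.1083 tip [0.5736 0.2132 0.1244] tip case ang 101.1
wire z at eye 0.1238
F [-0.2 -0.6 -0.7] M [-0.12  0.08  0.01] open 0.102
```

View pics/w9z.png

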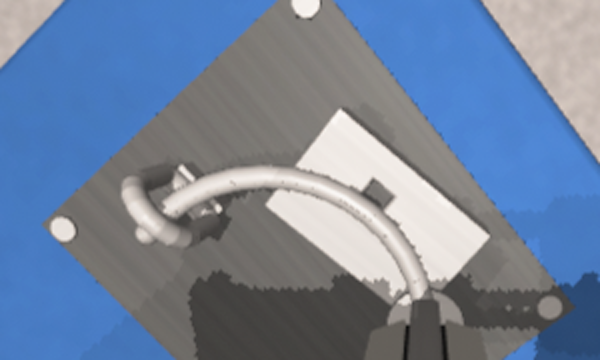

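Call:
step_arm([
  [2.5, -0.5, 0],
  [2.3, -0.3, 0],
  [2.3, -0.3, 0],
  [2.3, -0.3, 0],
  [2.3, -0.3, 0],
  [1.5, 0, 0],
  [0, 0, 0],
  [0, 0, 0],
], hand=[0, 0, 0, 0, 0, 0, 0, 0], spin=[-0.03, -0.04, -0.04, -0.04, -0.04, -0.03, 0, 0])

```text
time: 18.27
ee_pos: [0.611, 0.1261, 0.1468]
orientation: [-177.8, 0.1, 47.9]
ft_force: [0.7, 0.2, -1.1]
opening: 0.106
```

```bash
python3 sw.py
```

```text
t 18.27 ori [-1.778e+02  1.000e-01  4.790e+01] ee [0.611  0.1261 0.1468] centre [0.5688 0.1616] err tool mm [-2.2  0.8 -0. ]
pin case-rel deg -25.2 home at 10.8; root z 0.1223 tail z 0.1083 tip [0.5613 0.2161 0.125 ] tip case ang 114.8
wire z at eye 0.1238
F [ 0.7  0.2 -1.1] M [-0.12  0.08 -0.01] open 0.106
```

Call:
step_arm([
  [0.5, 0.3, 0],
  [1.5, 0.2, 0],
  [2, 0, 0],
  [2, 0, 0],
  [2, 0, 0],
  [1.5, 0, 0],
  [0, 0, 0],
  [0, 0, 0],
], hand=[0, 0, 0, 0, 0, 0, 0, 0], spin=[-0.03, -0.04, -0.04, -0.04, -0.04, -0.03, 0, 0])

```text
time: 18.93
ee_pos: [0.6168, 0.1326, 0.1467]
orientation: [-177.8, -0.4, 61.4]
ft_force: [0.1, 0.4, -1.3]
opening: 0.105
```

```bash
python3 sw.py
```

```text
t 18.93 ori [-177.8   -0.4   61.4] ee [0.6168 0.1326 0.1467] centre [0.5677 0.1575] err tool mm [ 1.9 -0.7  0. ]
pin case-rel deg -11.7 home at 10.8; root z 0.1221 tail z 0.1081 tip [0.5476 0.2087 0.125 ] tip case ang 128.3
wire z at eye 0.1234
F [ 0.1  0.4 -1.3] M [-0.07  0.07 -0.02] open 0.105
```

Call:
step_arm([
  [3, -0.5, 0],
  [2.5, -0.2, 0],
  [2, 0, 0],
  [2, 0, 0],
  [2, 0, 0],
  [1.5, 0, 0],
  [0, 0, 0],
  [0, 0, 0],
], hand=[0, 0, 0, 0, 0, 0, 0, 0], spin=[-0.03, -0.04, -0.04, -0.04, -0.04, -0.04, 0, 0])

```text
time: 19.6
ee_pos: [0.6215, 0.1456, 0.1467]
orientation: [-178.0, -0.8, 75.5]
ft_force: [0.3, -0.0, -1.1]
opening: 0.108
```

```bash
python3 sw.py;python3 - <<'E'
from look import *
p=look('w10',[],Z)
a=cv2.resize(p["image"][60:240,40:340],None,fx=2,fy=2,interpolation=cv2.INTER_CUBIC)
cv2.imwrite("pics/w10z.png",a[:,:,::-1])
q=look('c10',[],Z,'scene')
i=cv2.resize(q["image"][90:180,270:390],None,fx=5,fy=5,interpolation=cv2.INTER_CUBIC)
cv2.imwrite("pics/c10z.png",i[:,:,::-1])
print(proj(p,(.6224,.1538,.106)))
E
```

```text
t 19.6 ori [-178.    -0.8   75.5] ee [0.6215 0.1456 0.1467] centre [0.5679 0.1579] err tool mm [ 1.6 -0.3  0. ]
pin case-rel deg 2.4 home at 10.8; root z 0.1221 tail z 0.1081 tip [0.5359 0.2027 0.125 ] tip case ang 142.4
wire z at eye 0.1232
F [ 0.3 -0.  -1.1] M [-0.09  0.05 -0.01] open 0.108
[251.78956461 202.84595404]
```

View pics/w10z.png

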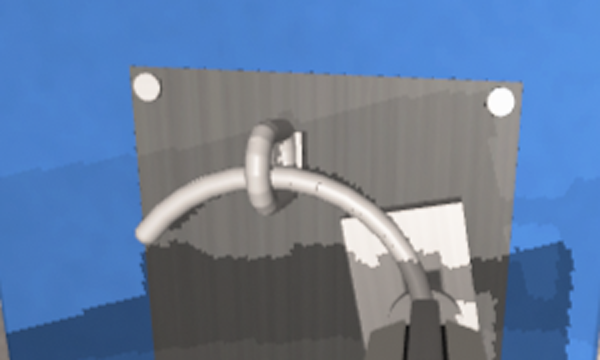

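View pics/c10z.png

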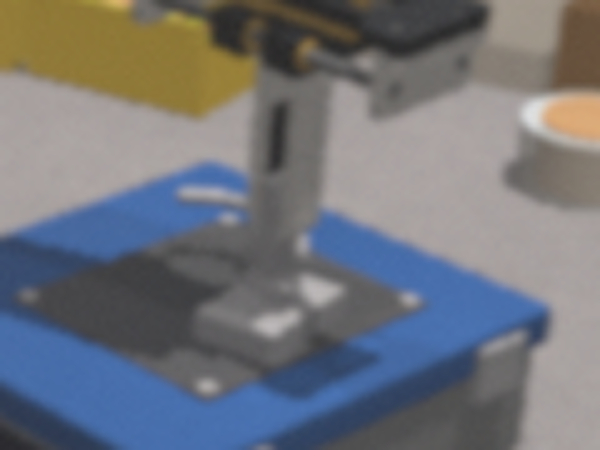

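Call:
step_arm([
  [2.5, -0.2, 0],
  [2.5, 0, 0],
  [0, 0, 0],
  [0, 0, 1],
  [0, 0, 0.5],
  [0, 0, 0],
], hand=[0, 0, 0, 0, 0, 0], spin=[-0.04, -0.03, 0, 0, 0, 0])

```text
time: 20.2
ee_pos: [0.6224, 0.1498, 0.1451]
orientation: [-178.1, -0.9, 79.5]
ft_force: [0.1, -0.2, -0.7]
opening: 0.098
```

```bash
cat >> sw.py <<'E'
    s=read_state();Rt=R.from_euler("xyz",s["orientation"],degrees=True).as_matrix()
    tl=s["ee_pos"]+Rt@np.array([PC[0],PC[1]+.055,PC[2]+.014]);print("tail",tl.round(4),"slot-tail tool mm",(Rt.T@(np.array([.6224,.1538,.106])-tl)*1000).round(1))
E
python3 sw.py
```

```text
File "sw.py", line 19
    s=read_state();Rt=R.from_euler("xyz",s["orientation"],degrees=True).as_matrix()
IndentationError: unexpected indent
```

```bash
sed -i 's/^if __name__=="__main__": rep()/if __name__=="__main__":\n    rep()/' sw.py; python3 sw.py
```

```text
t 20.2 ori [-178.1   -0.9   79.5] ee [0.6224 0.1498 0.1451] centre [0.568  0.1585] err tool mm [ 1.  -0.2  0. ]
pin case-rel deg 6.4 home at 10.8; root z 0.1206 tail z 0.1066 tip [0.5331 0.2009 0.1234] tip case ang 146.4
wire z at eye 0.1215
F [ 0.1 -0.2 -0.7] M [-0.11 -0.01 -0.02] open 0.098
tail [0.6217 0.1488 0.1066] slot-tail tool mm [ 5.1 -0.2  0.7]
```

Call:
step_arm([
  [0, 0, 1],
  [0, 0, 0.5],
  [0, 0, 0.5],
], hand=[0, 0, 0], spin=[0, 0, 0])

```text
time: 20.45
ee_pos: [0.6225, 0.1497, 0.1441]
orientation: [-178.1, -0.9, 79.4]
ft_force: [-1.8, -0.4, 4.9]
opening: 0.103
```

```bash
python3 sw.py
```

```text
t 20.45 ori [-178.1   -0.9   79.4] ee [0.6225 0.1497 0.1441] centre [0.5682 0.1584] err tool mm [ 1.  -0.4  0. ]
pin case-rel deg 6.3 home at 10.8; root z 0.1195 tail z 0.1055 tip [0.5333 0.2009 0.1223] tip case ang 146.3
wire z at eye 0.1205
F [-1.8 -0.4  4.9] M [-0.1   0.42  0.01] open 0.103
tail [0.6218 0.1487 0.1055] slot-tail tool mm [ 5.2 -0.4 -0.4]
```

Call:
step_arm([
  [1.2, 0, 0.3],
  [1.2, 0, 0.3],
  [0.8, 0, 0.4],
  [0, 0, 0.4],
], hand=[0, 0, 0, 0], spin=[-0.02, -0.02, -0.01, 0])

```text
time: 20.78
ee_pos: [0.6229, 0.1505, 0.144]
orientation: [-178.2, -0.9, 82.5]
ft_force: [-1.9, -1.0, 6.4]
opening: 0.103
```

```bash
python3 sw.py
```

```text
t 20.78 ori [-178.2   -0.9   82.5] ee [0.6229 0.1505 0.144 ] centre [0.5682 0.1563] err tool mm [ 3.1 -0.6  0.1]
pin case-rel deg 9.4 home at 10.8; root z 0.1195 tail z 0.1055 tip [0.5311 0.1969 0.1221] tip case ang 149.4
wire z at eye 0.1202
F [-1.9 -1.   6.4] M [-0.16  0.62 -0.09] open 0.103
tail [0.6223 0.1494 0.1055] slot-tail tool mm [ 4.4 -0.5 -0.4]
```

Call:
step_arm([
  [2, 0, 0.2],
  [2, 0, 0.3],
  [0, 0, 0.4],
], hand=[0, 0, 0], spin=[-0.005, -0.005, 0])

```text
time: 21.03
ee_pos: [0.6244, 0.1541, 0.1434]
orientation: [-178.3, -0.9, 83.1]
ft_force: [0.1, 0.1, -1.3]
opening: 0.1
```

```bash
python3 sw.py
```

```text
t 21.03 ori [-178.3   -0.9   83.1] ee [0.6244 0.1541 0.1434] centre [0.5697 0.1593] err tool mm [ 0.  -1.7  0.1]
pin case-rel deg 10.0 home at 10.8; root z 0.1188 tail z 0.1048 tip [0.5321 0.1994 0.1212] tip case ang 150.0
wire z at eye 0.1195
F [ 0.1  0.1 -1.3] M [ 0.05 -0.1  -0.01] open 0.1
tail [0.6239 0.1529 0.1048] slot-tail tool mm [ 0.7 -1.6 -1.1]
```

Call:
step_arm([
  [0, -0.3, 1],
  [0, 0, 1],
  [0, 0, 1],
  [0, 0, 0.5],
], hand=[0, 0, 0, 0], spin=[0, 0, 0, 0])

```text
time: 21.37
ee_pos: [0.6232, 0.1569, 0.1374]
orientation: [-178.2, -1.0, 83.2]
ft_force: [-0.0, 0.5, -1.5]
opening: 0.102
```

```bash
python3 sw.py
```

```text
t 21.37 ori [-178.2   -1.    83.2] ee [0.6232 0.1569 0.1374] centre [0.5685 0.1621] err tool mm [-2.6 -0.2 -0. ]
pin case-rel deg 10.1 home at 10.8; root z 0.1128 tail z 0.0988 tip [0.5308 0.2022 0.1155] tip case ang 150.1
wire z at eye 0.1136
F [-0.   0.5 -1.5] M [-0.16  0.02 -0.01] open 0.102
tail [0.6226 0.1559 0.0988] slot-tail tool mm [-1.9 -0.2 -7.2]
```

Call:
step_arm([
  [0, 0, 1],
  [0, 0, 0.8],
  [0, 0, 0.5],
  [0, 0, 0.3],
], hand=[0, 0, 0, 0], spin=[0, 0, 0, 0])

```text
time: 21.7
ee_pos: [0.6228, 0.1574, 0.1346]
orientation: [-178.1, -1.0, 83.2]
ft_force: [-1.2, -0.3, 1.9]
opening: 0.104
```

```bash
python3 sw.py
```

```text
t 21.7 ori [-178.1   -1.    83.2] ee [0.6228 0.1574 0.1346] centre [0.568  0.1625] err tool mm [-3.   0.3 -0.1]
pin case-rel deg 10.1 home at 10.8; root z 0.11 tail z 0.096 tip [0.5304 0.2026 0.1128] tip case ang 150.1
wire z at eye 0.1109
F [-1.2 -0.3  1.9] M [-0.14  0.34 -0.01] open 0.104
tail [0.6222 0.1563 0.096 ] slot-tail tool mm [ -2.3   0.2 -10. ]
```

Call:
step_arm([
  [0, 0, 0],
  [0, 0, 0],
  [0, 0, 0],
  [0, 0, 0],
  [0, 0, 0],
  [0, 0, 0],
], hand=[14, 20, 28, 35, 35, 35], spin=[0, 0, 0, 0, 0, 0])

```text
time: 22.2
ee_pos: [0.6235, 0.1576, 0.1348]
orientation: [-178.2, -1.1, 83.2]
ft_force: [-0.0, -0.4, -0.5]
opening: 0.348
```

```bash
python3 sw.py; python3 - <<'E'
from look import *
p=look('w11',[],Z)
a=cv2.resize(p["image"][60:300,90:410],None,fx=2,fy=2,interpolation=cv2.INTER_CUBIC)
cv2.imwrite("pics/w11z.png",a[:,:,::-1])
E
```

```text
t 22.2 ori [-178.2   -1.1   83.2] ee [0.6235 0.1576 0.1348] centre [0.5688 0.1627] err tool mm [-3.3 -0.4 -0. ]
pin case-rel deg 10.1 home at 10.8; root z 0.1103 tail z 0.0963 tip [0.5311 0.2028 0.1129] tip case ang 150.1
wire z at eye 0.1111
F [-0.  -0.4 -0.5] M [-0.11  0.03 -0.04] open 0.348
tail [0.623  0.1565 0.0963] slot-tail tool mm [-2.6 -0.5 -9.8]
```

View pics/w11z.png

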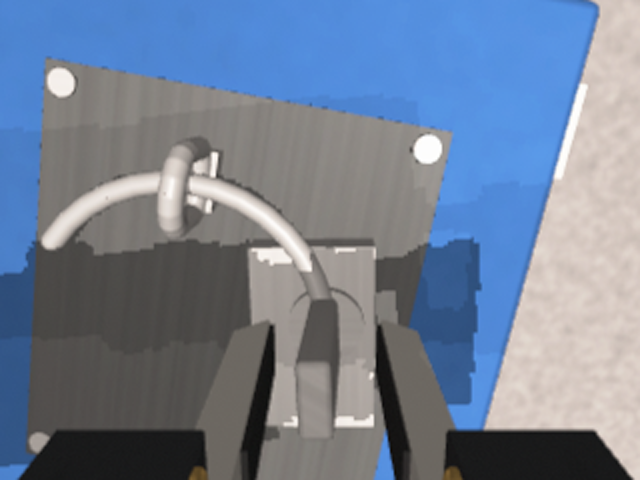

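Released cleanly. Now I retract straight up and check.

Call:
step_arm([
  [0, 0, -4],
  [0, 0, -8],
  [0, 0, -12],
  [0, 0, -14],
  [0, 0, -14],
  [0, 0, -14],
  [0, 0, -14],
  [0, 0, -14],
  [-6, 0, -10],
  [-8, 0, -5],
  [0, 0, 0],
  [0, 0, 0],
], hand=[50, 50, 50, 50, 50, 50, 50, 50, 50, 50, 50, 50], spin=[0, 0, 0, 0, 0, 0, 0, 0, 0, 0, 0, 0])

```text
time: 23.25
ee_pos: [0.6254, 0.1387, 0.2543]
orientation: [-178.4, -1.1, 83.1]
ft_force: [0.3, 0.0, -0.5]
opening: 0.499
```

```bash
python3 - <<'E'
from look import *
from an import cloud
from scipy.optimize import least_squares
z=dict(Z);z.update(tip=.11,tab=.15,tail=.096)
p=look('w12',['tip','tab'],z)
q=look('c12',['tip','tab'],z,'scene')
W,ok=cloud(p)
m=ok&(W[...,2]>.096)&(W[...,2]<.118)&(abs(np.hypot(W[...,0]-.568,W[...,1]-.161)-.055)<.008)
a=np.degrees(np.arctan2(W[...,1]-.161,W[...,0]-.568))
m&=(a>22)&(a<145)&~((a>60)&(a<85))
P=W[m];P=P[P[:,2]>.105];f=lambda c:np.hypot(P[:,0]-c[0],P[:,1]-c[1])-.055
r=least_squares(f,[.568,.161],loss="soft_l1",f_scale=.002);print(len(P),"centre",r.x)
print(np.degrees(np.arctan2(P[:,1]-r.x[1],P[:,0]-r.x[0])).max())
A=np.c_[P[:,:2]-r.x,np.ones(len(P))];c,*_=np.linalg.lstsq(A,P[:,2],rcond=None);print("plane",c)
t=ok&(W[...,2]>.158)&(W[...,2]<.175)&(np.hypot(W[...,0]-.622,W[...,1]-.155)<.03);print("tab top",W[t].mean(0),t.sum(),np.median(W[t][:,2]))
s=read_state();print(s["ee_pos"],s["ft_force"],s["time"])
i=cv2.resize(q["image"][90:180,270:390],None,fx=5,fy=5,interpolation=cv2.INTER_CUBIC)
cv2.imwrite("pics/c12z.png",i[:,:,::-1])
E
```

```text
tip [162.8 139.1] 0.64 [0.5316 0.1969 0.11  ] rng [0.5311 0.1968 0.1084]
tab [250.6 175.4] 0.84 [0.6234 0.1549 0.15  ] rng [0.6243 0.1585 0.1666]
tip [304.8 135.8] 0.52 [0.5372 0.1883 0.11  ] rng [0.517  0.2254 0.0906]
tab [326.8 134.9] 0.75 [0.6229 0.1466 0.15  ] rng [0.6218 0.149  0.1488]
tab [189.5 251.1] 0.6 [ 0.6439 -0.4031  0.15  ] rng [ 0.5354 -0.2935  0.0311]
610 centre [0.56910722 0.15950519]
139.56742462722724
plane [ 0.02447891 -0.003581    0.11015034]
tab top [0.62236286 0.15688113 0.16579813] 293 0.16617893251576843
[0.62504334 0.13961758 0.25329316] [0.05501514 0.24887238 0.2305712 ] 23.55
```

View pics/w12.png

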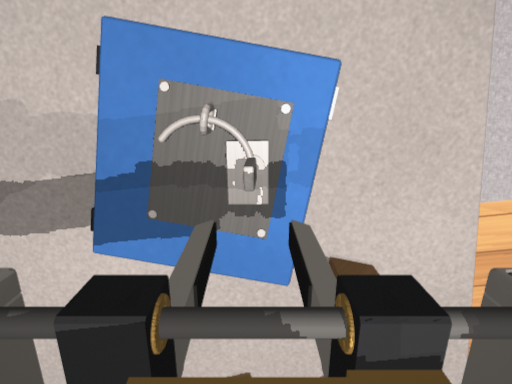

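View pics/c12z.png

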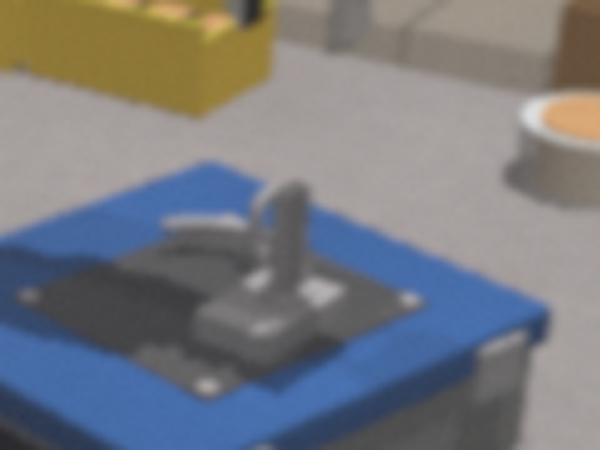

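```bash
python3 -c "
from h import *
print(hand_in())"
```

```text
the job is handed in; nothing more can be done
None
```

The pin is locked on the case and the job was handed in at about 23.6 s. `hand_in` gave no verdict.

**What I did**
- I lifted the pin from its holder by the tab and swung its wire through the eye about the measured case centre.
- I then slid the tail along the keeper under about 6 N until it dropped in. The slot was about 11° (roughly 10 mm) along the arc from its nominal place, as the camera had shown.
- I lowered the pin home, opened the fingers and backed the arm off straight up.

**What the last checks showed**
- **Tail:** about 10 mm down in the slot by the arm's measured pose before release. It sits about 13 mm from the slot's nominal place, against a limit of 16 mm.
- **Tip:** about 46 mm beyond the eye's plane and roughly 12 mm below the eye's centre height.
- **Flatness:** about 1.4° off level, against a limit of about 7°.
- **Forces:** wrist readings at the ends of moves stayed under about 7 N during contact. The pin-to-case force itself is not measured.
- **Clear of the pin:** the gripper is well above it and the wrist force is near zero.

**What disagreed or was not checked**
- **Tab height:** the depth reading of the tab top is about 2 mm below the ideal 168 mm. This matches the camera's usual low bias of 1–2 mm.
- **Tip in the scene camera:** its range reading fell on the lid behind the wire, so I used the wrist view instead.
- **Carton, jar and small box:** I did not measure their positions again at the end. The arm's path never came near them.

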